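# Tighten an eccentric clamp with its plug-in lever and hold it tight

## Task

Take the plug-in lever out of its wooden rest and push its flat blade fully home into the slot on top of the clamp's eccentric cam, leaving the cam unturned while you do so. Then turn the lever anticlockwise (seen from above) to the cam's highest point, where the jaw is pushed out as far as it goes, the slot lies in line with the long edges of the base plate and the sanding block is squeezed against the fence. The cam springs back if released, so finish still gripping the seated lever and holding it at that highest point; leave the brass weight, the thread spool and the dye bottle where they stand.

Things in the scene. Friction and masses are not known exactly. Their poses are not given: they have to be found in the camera images.
- lever: loose steel plug-in lever, about 0.16 kg, standing blade-down in the rest. Origin: centre of the blade's foot; z up. Blade 24 (x) by 10 (y) mm, 26 mm long; collar 40 mm across at heights 26 to 32; grip block 36 (x) by 16 (y) mm at heights 32 to 62, over the blade, to be gripped from above across its 16 mm; 12 mm square arm along +x at heights 40 to 52, with a 22 mm black ball 85 mm out
- lever_foot (a point): centre of the foot of the lever's blade (the lever's origin). The lowest 4 mm of the blade are stepped in to 20 by 6 mm. When home, the collar rests on top of the cam's boss
- rest: fixed wooden block 60 (x) by 46 (y) by 60 mm high with a pocket 27 by 13 mm, 28 mm deep, in its top; origin: centre of its underside, z up. The lever stands in it, collar on the block's top, foot 34 mm above the table, lever x along rest x; lift it more than 30 mm straight up to free it
- clamp: fixed clamp: aluminium base plate 230 (x) by 110 (y) by 12 mm, origin at the centre of its underside, z up. Vertical cam axis at x = -60 mm, y = 0. The jaw slides along +x towards a wooden fence, face at x = +56 mm, top 42 mm above the table; the sanding block lies on the plate between them. The cam boss (56 mm) is its highest part
- slot_mouth (a point): centre of the slot's mouth, on the cam axis, on top of the cam's dark boss (44 by 34 mm), 56 mm above the table; turns with the cam, x along the slot (along the clamp's +x at the highest point). Slot 26 by 12 mm, 26.5 mm deep, 2.5 mm chamfer; the blade has 1 mm play each side, fits either way round, and can turn about 0.08 rad before the cam follows
- cam (a joint): turn of the cam in rad, anticlockwise from above; 0 at its rest stop, where it starts (slot 1.3 rad clockwise of the plate's long axis); 1.3 at the highest point (slot along the plate's long axis), beyond which the jaw goes back; far stop 1.9. A spring drives it back to 0: it takes 0.1 N m at the start and about 0.25 N m at the highest point
- jaw (a joint): forward travel of the jaw in m: 0 at cam 0, greatest (0.0088) at cam 1.3
- jaw_pad: black rubber-faced pad 8 by 84 by 24 mm on the front of the jaw, on springs (2.6 N/mm); it meets the sanding block before the cam's highest point and then presses it against the fence with about 8 N. Origin on its back face at its lower edge
- sanding_block: loose sanding block 45 (x) by 90 (y) by 30 mm lying on the base plate between jaw pad and fence, with about 3 mm of room on each side; origin: centre of its underside
- brass_weight: bystander: brass knob weight 48 mm across, 62 mm high; origin: centre of its underside
- thread_spool: bystander: spool of thread 44 mm across, 56 mm high; origin: centre of its underside
- dye_bottle: bystander: dark bottle 44 mm across, 105 mm high; origin: centre of its underside
There are look-alikes about, which are no part of the job. Of the things that look like the lever, the larger one is meant. There is more than one size of the sanding_block; the job needs the larger.

How it is judged:
By the outcome, as a careful person would: the job done as asked, in the order asked, and still so for the second after the job is handed in, while the arm keeps its last pose, push and grip.
It also fails if it takes over 42 s, if anything falls off the work surface, if the arm or the gripper's body presses on something with over 40 N, if the wrist force passes 120 N, or if a joint passes its speed limit or range.

## Robot

A 6-joint arm with a two-finger parallel gripper is mounted at the origin on the work surface; the furniture and walls round the work are solid. World frame = base frame: x ahead of the robot, y to its left, z up, the work surface at z = 0. Lengths are in m, angles in rad, forces in N, time in s.
With the tool pointing down it reaches from about 0.225 to 0.875 m from the base axis. Payload 3.4 kg.
Tool frame: the origin (TCP) lies between the finger pads; the fingertips stand 25 mm ahead of it and the grasp point (between the pads) lies 6 mm ahead of it (tips_ahead is the distance from the TCP to the fingertips, in m); z points along the fingers, y is the line along which they close (so a half turn about z gives the same grasp; the last joint's range is limited). The gripper opens to 85 mm and grips with 20 to 120 N. Pads are 22 mm wide; open, the fingers measure 114 mm over their backs; the gripper's body (76 mm by 85 mm) begins 54 mm behind the grasp point. The pads swing forward as they close: fully open they stand 13 mm farther back than shut.
Start: joints at [-1.309, 0.276, 1.505, -0, 1.361, -0.121], TCP at [0.215, -0.533, 0.256] pointing down, gripper open.
Joint ranges: [-2.89, 2.89], [-0.75, 2.08], [0.22, 2.7], [-1.18, 4.32], [0.11, 2.71], [-2.7, 2.7]. Speed limits (rad/s): [2.57, 2.57, 3.14, 3.14, 3.14, 3.14].

## Interface

Orientations are given as a 3x3 rotation matrix whose columns are the frame's x, y, z axes.
In Python, from bench import sense, camera, calibration, hand_in, regions_of, mark_of, tips_ahead gives the robot as it stands.
- The arm moves only by the tool drive_tool, never from a script. Its argument "motion" is a list of rows, each an object of numbers: "tx", "ty", "tz": the shift along the world's x, y, z in cm; "rx", "ry", "rz": the turn, a rotation vector about the world's x, y, z in rad. A call has 1 to 12 rows; each row is the pose to reach, as a shift and turn from the pose commanded when the call began; what a row does not reach only later rows make up. A row lasts 1/8 s, in which the tool goes at most 62.5 mm and 10.7 degrees, less where a joint would pass 70% of its speed; a pose out of reach is approached as far as the arm can. A call with a gripper value outside its range is refused whole. "jaw" is the opening, from 0 (shut) to 1 (fully open), set as the call begins (left out, the last holds). The fingers move at their own pace and stop on an object; "newtons" is the grip in N (left out, the last holds). Time passes only in rows, so rows that repeat a pose let the fingers close. It gives the time, the measured TCP pose, the force, the opening and the grip force at its end, in the units of the state.
- sense(): the state, without advancing time (a new reading comes with each control period).
- camera(name): name is "side" or "top"; returns the picture (420x560x3 uint8, red, green, blue); there is no depth.
- calibration(name): a dict with "intrinsics" (3x3 intrinsics, pixels), "dist_coeffs" ([k1, k2, p1, p2, k3] as OpenCV has them; the pictures are not rectified), "xyz" and "rotation" of the camera in the world. Camera axes: x right, y down, z forward; pixel columns grow to the right and rows downward; lengths in m; the calibration is good to about 2 mm. A picture is of the moment at which its call begins. calibration takes no time and is no camera call.
- hand_in(): hands the job in; it is judged then, once.
Trained networks look in the newest picture that a camera, given by its name, has taken for a name from the list of things; names that differ only in an ending like _2 or _b are one class to them, and where a whole thing is asked for, a point or a joint stands for the part that bears it (a point fixed in the world has none). Each returns a list of dicts, best first, with "score" (0 to 1); they miss things now and then, are a little off and sometimes report something else, mostly with a low value. They report only what shows in the picture. A call takes as long as a camera call. They do not tell look-alikes from the thing itself.
- regions_of(camera, query): "mask" (420x560 bool, what is visible of it).
- mark_of(camera, query): "position" ([x, y, z] in m, in the coordinates of the camera as it stood for that picture, good to about 4 mm: a listed point, or the origin of a listed thing).
The state is a dict: "time_s": time; "joints": joint angles; "qd": joint speeds; "tau": joint torques, N m; "position": TCP position; "ee_rot": TCP orientation; "force": force on the tool from outside, world axes, zero at the start; "wrist_torque": the same for the moment, N m; "finger_gap": finger opening in m; "grasp_force": force on a finger pad.
Only numpy, scipy, OpenCV 4.12 (cv2) and the standard library are available. Lean on these libraries where they do the work, as an engineer would, in place of code of your own. Each camera call takes 0.05 s, during which the arm holds its last target. There are 200 camera calls.

## Working session

There is one attempt and no reset: what is moved stays moved. The work goes in short steps, Python scripts to look and compute and a tool call to move; the robot and the scene stay as the last step left them, time stands still between calls to the robot, and variables do not carry over. Pictures are saved under pics/ and viewed, at most 10 in all, crops included, and the job is handed in when it is done.

Besides the shell and the picture viewer there is one more tool, called after "Call:" by a JSON object that holds its "op" and its "data". drive_tool: Moves the arm, as the interface text tells. Its arguments: {"type":"object","properties":{"motion":{"type":"array","items":{"type":"object","properties":{"tx":{"type":"number"},"ty":{"type":"number"},"tz":{"type":"number"},"rx":{"type":"number"},"ry":{"type":"number"},"rz":{"type":"number"}}}},"jaw":{"type":"number"},"newtons":{"type":"number"}},"required":["motion"]}

```bash
mkdir -p pics
cat > h.py <<'E'
import numpy as np, cv2
from bench import *
def world(cam,p):
    c=calibration(cam); return np.array(c["rotation"])@np.array(p)+np.array(c["xyz"])
def ray(cam,uv,z):
    c=calibration(cam); n=cv2.undistortPoints(np.array([[uv]],float),np.array(c["intrinsics"]),np.array(c["dist_coeffs"]))[0,0]
    d=np.array(c["rotation"])@np.array([n[0],n[1],1]); o=np.array(c["xyz"]); return o+d*(z-o[2])/d[2]
def pix(cam,P):
    c=calibration(cam); R=np.array(c["rotation"]).T; t=-R@np.array(c["xyz"])
    return cv2.projectPoints(np.array([P],float),cv2.Rodrigues(R)[0],t,np.array(c["intrinsics"]),np.array(c["dist_coeffs"]))[0][0,0]
def snap(cam,name):
    im=camera(cam); cv2.imwrite(f"pics/{name}.png",im[:,:,::-1]); return im
E
python3 - <<'E'
from h import *
ims=[snap(c,c+"0") for c in("top","side")]
cv2.imwrite("pics/both.png",cv2.resize(np.vstack(ims)[:,:,::-1],(400,600)))
for c in("top","side"):
    print(c,np.round(calibration(c)["xyz"],3))
    for q in("lever","lever_foot","rest","clamp","slot_mouth","sanding_block"):
        for r in mark_of(c,q): 
            w=world(c,r["position"]); print(q,round(r["score"],2),np.round(w,3),np.round(pix(c,w)))
print(tips_ahead, sense()["ee_rot"])
E
```

```text
top [ 0.319 -0.042  0.969]
lever 0.94 [ 0.45  -0.069  0.036] [306. 190.]
lever 0.79 [ 0.371 -0.058  0.021] [302. 225.]
lever_foot 0.67 [ 0.369 -0.058  0.019] [302. 225.]
lever_foot 0.6 [ 0.445 -0.071  0.035] [307. 192.]
lever_foot 0.18 [ 0.471 -0.29   0.009] [397. 181.]
rest 0.67 [ 0.448 -0.066 -0.005] [305. 193.]
clamp 0.66 [ 0.444 -0.298  0.002] [400. 192.]
slot_mouth 0.82 [ 0.385 -0.312  0.055] [414. 215.]
sanding_block 0.59 [ 0.473 -0.292  0.009] [398. 180.]
sanding_block 0.56 [ 0.243 -0.268 -0.005] [391. 276.]
side [-0.061 -0.889  0.684]
lever 0.81 [ 0.37  -0.055  0.024] [276. 226.]
lever 0.71 [ 0.45  -0.067  0.036] [307. 216.]
lever_foot 0.86 [ 0.454 -0.063  0.037] [307. 215.]
lever_foot 0.71 [0.51  0.233 0.002] [273. 172.]
lever_foot 0.55 [ 0.372 -0.056  0.026] [277. 226.]
rest 0.88 [ 0.45  -0.064  0.002] [305. 227.]
clamp 0.89 [ 0.446 -0.291  0.004] [356. 279.]
slot_mouth 0.64 [ 0.388 -0.314  0.051] [342. 277.]
sanding_block 0.94 [ 0.249 -0.265  0.004] [271. 302.]
0.025 [[ 9.27631008e-01  3.73497942e-01  2.27199351e-05]
 [ 3.73497942e-01 -9.27630998e-01 -1.37191070e-04]
 [-3.01648663e-05  1.35748540e-04 -9.99999990e-01]]
```

View pics/top0.png

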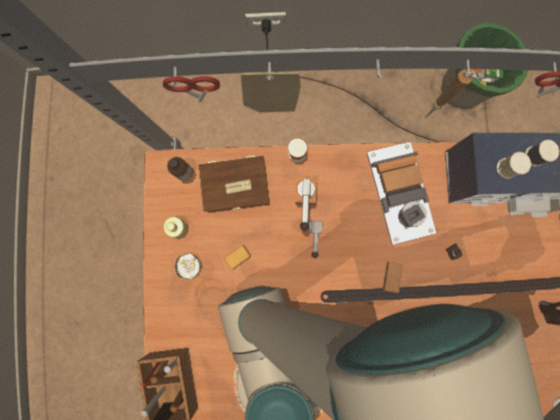

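View pics/side0.png

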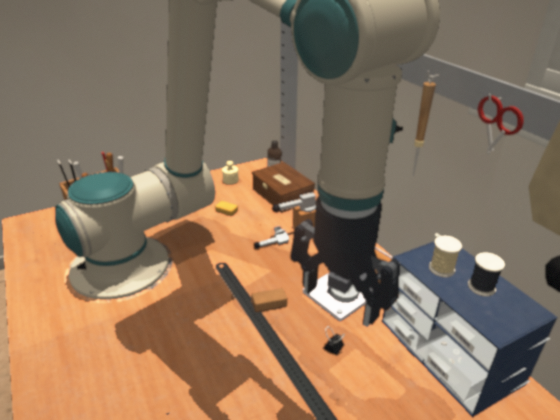

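The lever look-alikes in the top image are at (306,190), in the wooden block, and at (315,235), smaller and in front of it. The larger one in the rest should be the right one. I'll confirm that in an enlarged crop and measure directions there.

Run:
```python
from h import *
im=cv2.imread("pics/top0.png")
a=cv2.resize(im[130:270,280:460],None,fx=4.4,fy=4.2,interpolation=cv2.INTER_CUBIC)
cv2.imwrite("pics/crop1.png",a)
camera("top")
def rect(q,z):
    for r in regions_of("top",q):
        m=r["mask"].astype(np.uint8)
        if m.sum()<20: continue
        p=cv2.findNonZero(m).reshape(-1,2).astype(float)
        w=np.array([ray("top",x,z)[:2] for x in p]).astype(np.float32)
        (c,s,a)=cv2.minAreaRect(w*1000); b=cv2.boxPoints((c,s,a))
        e=max((b[1]-b[0],b[2]-b[1]),key=np.linalg.norm)
        print(q,round(r["score"],2),np.round(c),np.round(s),"long dir",round(np.arctan2(e[1],e[0]),3),"px",p.mean(0).round())
rect("lever",.08);rect("rest",.06);rect("clamp",.012);rect("slot_mouth",.056);rect("sanding_block",.042)
for q in("brass_weight","thread_spool","dye_bottle","jaw_pad"):
    for r in mark_of("top",q): w=world("top",r["position"]);print(q,round(r["score"],2),w.round(3),pix("top",w).round())
```

```text
lever 0.73 [412. -66.] [ 38. 113.] long dir -0.025 px [305. 200.]
lever 0.49 [336. -84.] [26. 79.] long dir -0.029 px [315. 236.]
rest 0.82 [446. -67.] [48. 66.] long dir -0.026 px [305. 191.]
rest 0.41 [506. 224.] [68. 45.] long dir 0.88 px [179. 168.]Traceback (most recent call last):
  File "<stdin>", line 15, in <module>
  File "<stdin>", line 11, in rect
  File "h.py", line 6, in ray
    c=calibration(cam); n=cv2.undistortPoints(np.array([[uv]],float),np.array(c["intrinsics"]),np.array(c["dist_coeffs"]))[0,0]
ValueError: time passes only in moves, steps and waits
```

View pics/crop1.png

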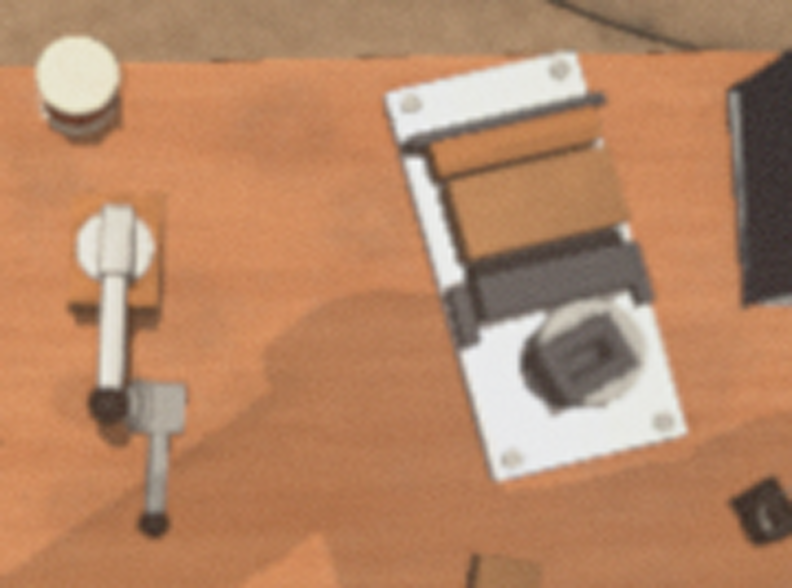

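The crop confirms it: the larger lever stands in the wooden rest at top px (306,187), with its arm pointing to -x. The smaller one at (316,226) is the look-alike. The boss slot is near px (414.5,215). Next I'll take precise measurements.

```bash
sed -i 's/^from bench import \*/import bench, functools\nfrom bench import *\ncalibration=functools.lru_cache(bench.calibration)/' h.py
python3 - <<'E'
from h import *
f=lambda u,v:(280+u/4.4,130+v/4.2)
C=np.array([ray("top",f(*p),.012) for p in((387,95),(578,52),(687,433),(495,480))])[:,:2]
print("plate",C.round(3).tolist(),"centre",C.mean(0).round(4))
d=C[0]+C[1]-C[2]-C[3]; a=np.arctan2(d[1],d[0]); print("ang",a, [np.linalg.norm(C[i]-C[(i+1)%4]).round(4) for i in range(4)])
print("cam from plate",C.mean(0)-.06*np.array([np.cos(a),np.sin(a)]))
B=np.array([ray("top",f(*p),.056) for p in((537,355),(617,312),(642,355),(573,405))])[:,:2]
print("boss",B.mean(0).round(4))
# lever
print("grip",[ray("top",f(*p),.096)[:2].round(4).tolist() for p in((104,206),(132,206),(129,275),(101,275))],
"ball",ray("top",f(108,404),.08)[:2].round(4))
for z in(0,.1,.15,.2): print("cabinet",z,ray("top",f(730,90),z)[:2].round(3),ray("top",f(745,300),z)[:2].round(3))
camera("top");camera("side")
for c in("top","side"):
  for q in("slot_mouth","clamp","lever","lever_foot","rest","sanding_block","jaw_pad","cam"):
    for r in mark_of(c,q): w=world(c,r["position"]);print(c,q,round(r["score"],2),w.round(3),pix(c,w).round())
E
```

```text
plate [[0.541, -0.222], [0.565, -0.329], [0.343, -0.377], [0.32, -0.271]] centre [ 0.4422 -0.2996]
ang 0.21482829706806358 [np.float64(0.1101), np.float64(0.2265), np.float64(0.109), np.float64(0.2269)]
cam from plate [ 0.3835612  -0.31235689]
boss [ 0.3847 -0.3138]
grip [[0.4662, -0.0626], [0.4658, -0.0765], [0.4297, -0.074], [0.4301, -0.0601]] ball [ 0.3641 -0.0622]
cabinet 0 [ 0.544 -0.418] [ 0.419 -0.418]
cabinet 0.1 [ 0.52  -0.379] [ 0.409 -0.379]
cabinet 0.15 [ 0.509 -0.36 ] [ 0.404 -0.36 ]
cabinet 0.2 [ 0.497 -0.341] [ 0.399 -0.341]
top slot_mouth 0.85 [ 0.386 -0.308  0.057] [412. 214.]
top clamp 0.92 [ 0.443 -0.299  0.   ] [401. 193.]
top lever 0.76 [ 0.451 -0.068  0.035] [306. 190.]
top lever 0.53 [ 0.371 -0.054  0.023] [301. 225.]
top lever_foot 0.87 [ 0.449 -0.07   0.032] [307. 191.]
top lever_foot 0.74 [ 0.367 -0.057  0.02 ] [302. 226.]
top rest 0.71 [ 0.449 -0.068 -0.006] [305. 193.]
top sanding_block 0.93 [ 0.472 -0.292  0.006] [398. 181.]
top sanding_block 0.9 [ 0.244 -0.267 -0.003] [391. 276.]
top sanding_block 0.42 [ 0.449 -0.068  0.034] [306. 191.]
top jaw_pad 0.68 [ 0.44  -0.298  0.013] [402. 194.]Traceback (most recent call last):
  File "<stdin>", line 16, in <module>
ValueError: it knows: brass_weight, clamp, dye_bottle, jaw_pad, lever, lever_foot, rest, sanding_block, slot_mouth, thread_spool
```

Run:
```python
from h import *
t=(280+745/4.4,130+300/4.2)
for z in np.arange(0,.26,.03): print(round(z,2),ray("top",t,z).round(3),ray("side",(393,257),z).round(3))
print(pix("side",(.419,-.418,0)))
a=cv2.imread("pics/side0.png")[200:420,300:560]; cv2.imwrite("pics/crop2.png",cv2.resize(a,None,fx=2.7,fy=2.7,interpolation=cv2.INTER_CUBIC))
```

```text
0.0 [ 0.419 -0.418  0.   ] [ 0.571 -0.264  0.   ]
0.03 [ 0.416 -0.407  0.03 ] [ 0.543 -0.291  0.03 ]
0.06 [ 0.413 -0.395  0.06 ] [ 0.515 -0.318  0.06 ]
0.09 [ 0.41  -0.383  0.09 ] [ 0.488 -0.346  0.09 ]
0.12 [ 0.407 -0.372  0.12 ] [ 0.46  -0.373  0.12 ]
0.15 [ 0.404 -0.36   0.15 ] [ 0.432 -0.401  0.15 ]
0.18 [ 0.401 -0.348  0.18 ] [ 0.405 -0.428  0.18 ]
0.21 [ 0.398 -0.337  0.21 ] [ 0.377 -0.456  0.21 ]
0.24 [ 0.394 -0.325  0.24 ] [ 0.349 -0.483  0.24 ]
[383.05915684 323.4868756 ]
```

View pics/crop2.png

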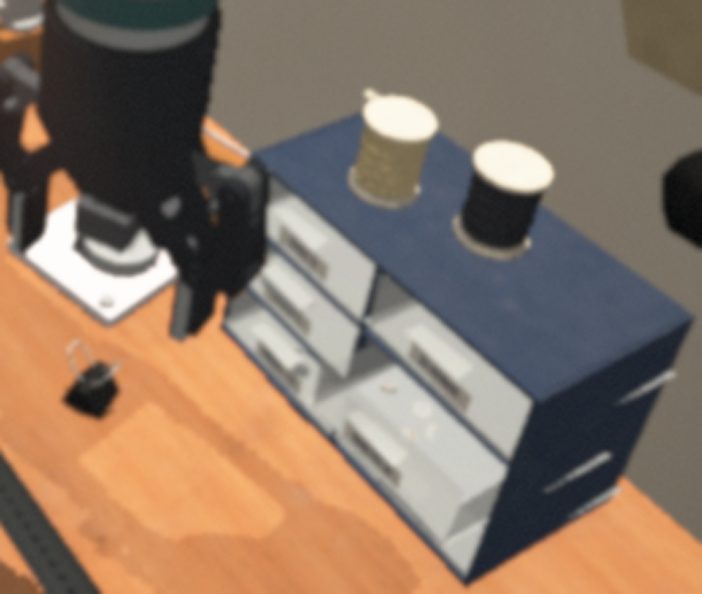

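Call:
{"op": "drive_tool", "data": {"motion": [{"tx": 4, "ty": 4, "rz": -0.1}, {"tx": 7, "ty": 9, "rz": -0.25}, {"tx": 10, "ty": 15, "rz": -0.4}, {"tx": 13, "ty": 21, "rz": -0.44}, {"tx": 16, "ty": 27, "rz": -0.44}, {"tx": 18.5, "ty": 33, "tz": -1, "rz": -0.44}, {"tx": 21, "ty": 39, "tz": -3, "rz": -0.44}, {"tx": 23.3, "ty": 44, "tz": -5, "rz": -0.44}, {"tx": 23.3, "ty": 46.5, "tz": -7, "rz": -0.44}, {"tx": 23.3, "ty": 46.5, "tz": -8, "rz": -0.44}, {"tx": 23.3, "ty": 46.5, "tz": -8, "rz": -0.44}], "jaw": 0.6}}

```text
invalid input at $.motion[0]: expected keys tx, ty, tz, rx, ry, rz
```

The cabinet's near face is at y≈-0.418 and it is about 0.17 m high. That leaves about 0.1 m from the cam axis, so the gripper (57 mm half-diagonal) clears it.

Call:
{"op": "drive_tool", "data": {"motion": [{"tx": 4, "ty": 4, "tz": 0, "rx": 0, "ry": 0, "rz": -0.1}, {"tx": 7, "ty": 9, "tz": 0, "rx": 0, "ry": 0, "rz": -0.25}, {"tx": 10, "ty": 15, "tz": 0, "rx": 0, "ry": 0, "rz": -0.4}, {"tx": 13, "ty": 21, "tz": 0, "rx": 0, "ry": 0, "rz": -0.44}, {"tx": 16, "ty": 27, "tz": 0, "rx": 0, "ry": 0, "rz": -0.44}, {"tx": 18.5, "ty": 33, "tz": -1, "rx": 0, "ry": 0, "rz": -0.44}, {"tx": 21, "ty": 39, "tz": -3, "rx": 0, "ry": 0, "rz": -0.44}, {"tx": 23.3, "ty": 44, "tz": -5, "rx": 0, "ry": 0, "rz": -0.44}, {"tx": 23.3, "ty": 46.5, "tz": -7, "rx": 0, "ry": 0, "rz": -0.44}, {"tx": 23.3, "ty": 46.5, "tz": -8, "rx": 0, "ry": 0, "rz": -0.44}, {"tx": 23.3, "ty": 46.5, "tz": -8, "rx": 0, "ry": 0, "rz": -0.44}], "jaw": 0.6}}

```text
time_s: 2.72
position: [0.4475, -0.0687, 0.1759]
ee_rot: [[0.998, -0.056, -0.001], [-0.056, -0.998, -0.0], [-0.001, 0.001, -1.0]]
force: [0.0, 0.3, 0.1]
finger_gap: 0.0514
grasp_force: 0.0
```

Run:
```python
from h import *
s=sense(); print(s["time_s"],s["position"],np.arctan2(s["ee_rot"][1][0],s["ee_rot"][0][0]),s["joints"],s["finger_gap"])
a=snap("top","t1"); b=snap("side","s1")
for q in("slot_mouth","clamp"):
    for r in mark_of("side",q): print("side",q,round(r["score"],2),world("side",r["position"]).round(3))
    for r in mark_of("top",q): print("top",q,round(r["score"],2),world("top",r["position"]).round(3))
u=pix("side",(.3845,-.3125,.056)); x,y=map(int,u); print(u)
p=cv2.resize(b[y-40:y+40,x-50:x+50],(500,400),interpolation=cv2.INTER_CUBIC)
u=pix("top",(.3845,-.3125,.056)); x,y=map(int,u); print(u)
t=cv2.resize(a[y-30:y+30,x-20:x+20],(267,400),interpolation=cv2.INTER_CUBIC)
cv2.imwrite("pics/c3.png",np.hstack([p,t])[:,:,::-1])
```

```text
2.725 [ 0.44746225 -0.0687199   0.17592082] -0.05650905181101857 [-3.05652940e-01  1.57514149e-01  1.87961775e+00 -9.43493014e-04
  1.10550466e+00  1.32207587e+00] 0.051360530977573864
side slot_mouth 0.58 [ 0.385 -0.317  0.055]
side slot_mouth 0.23 [ 0.444 -0.295  0.004]
top slot_mouth 0.65 [ 0.386 -0.312  0.058]
top slot_mouth 0.18 [ 0.447 -0.068  0.032]
side clamp 0.91 [ 0.447 -0.297  0.005]
top clamp 0.55 [ 0.446 -0.299 -0.002]
[340.45436343 275.83374144]
[414.08654898 215.00683667]
```

View pics/c3.png

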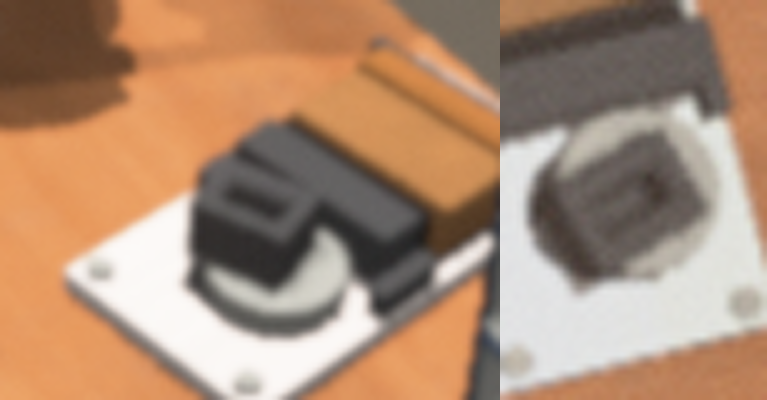

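Run:
```python
from h import *
for p in((341.2,275),(341.6,275.2)): print(ray("side",p,.056).round(4))
for p in((413.8,214.4),(414.5,215)): print(ray("top",p,.056).round(4))
# slot outline points in the side picture, long edges
q=lambda u,v: ray("side",(290+u/5,235+v/5),.056)[:2]
for a,b in(((193,210),(285,245)),((237,155),(320,195))):
    d=q(*b)-q(*a); print(np.arctan2(d[1],d[0]),np.linalg.norm(d))
```

```text
[ 0.3873 -0.3111  0.056 ]
[ 0.3877 -0.312   0.056 ]
[ 0.3859 -0.3119  0.056 ]
[ 0.3845 -0.3135  0.056 ]
-1.0266236481212647 0.04074725324516714
-1.163933860388083 0.040417882239253605
```

Call:
{"op": "drive_tool", "data": {"motion": [{"tx": 0, "ty": 0, "tz": -4, "rx": 0, "ry": 0, "rz": 0}, {"tx": 0, "ty": 0, "tz": -7, "rx": 0, "ry": 0, "rz": 0}, {"tx": 0, "ty": 0, "tz": -8, "rx": 0, "ry": 0, "rz": 0}, {"tx": 0, "ty": 0, "tz": -8, "rx": 0, "ry": 0, "rz": 0}]}}

```text
time_s: 3.52
position: [0.4479, -0.0688, 0.0964]
ee_rot: [[0.998, -0.058, -0.0], [-0.058, -0.998, -0.0], [-0.0, 0.0, -1.0]]
force: [-0.3, -0.5, 0.1]
finger_gap: 0.051
grasp_force: 0.0
```

Call:
{"op": "drive_tool", "data": {"motion": [{"tx": 0, "ty": 0, "tz": 0, "rx": 0, "ry": 0, "rz": 0}, {"tx": 0, "ty": 0, "tz": 0, "rx": 0, "ry": 0, "rz": 0}, {"tx": 0, "ty": 0, "tz": 0, "rx": 0, "ry": 0, "rz": 0}, {"tx": 0, "ty": 0, "tz": 0, "rx": 0, "ry": 0, "rz": 0}, {"tx": 0, "ty": 0, "tz": 0, "rx": 0, "ry": 0, "rz": 0}, {"tx": 0, "ty": 0, "tz": 0, "rx": 0, "ry": 0, "rz": 0}], "jaw": 0, "newtons": 40}}

```text
time_s: 4.28
position: [0.4487, -0.067, 0.0977]
ee_rot: [[0.998, -0.059, 0.003], [-0.059, -0.998, 0.002], [0.003, -0.002, -1.0]]
force: [0.4, 5.9, 5.6]
finger_gap: 0.015
grasp_force: 42.7
```

Gripped with a 15 mm gap. Now I'll lift straight up.

Call:
{"op": "drive_tool", "data": {"motion": [{"tx": 0, "ty": 0.1, "tz": 1, "rx": 0, "ry": 0, "rz": 0}, {"tx": 0, "ty": 0.1, "tz": 2.5, "rx": 0, "ry": 0, "rz": 0}, {"tx": 0, "ty": 0.1, "tz": 4, "rx": 0, "ry": 0, "rz": 0}, {"tx": 0, "ty": 0, "tz": 6, "rx": 0, "ry": 0, "rz": 0}, {"tx": 0, "ty": 0, "tz": 7, "rx": 0, "ry": 0, "rz": 0}, {"tx": 0, "ty": 0, "tz": 7, "rx": 0, "ry": 0, "rz": 0}], "newtons": 80}}

```text
time_s: 5.03
position: [0.4482, -0.0687, 0.1671]
ee_rot: [[0.998, -0.057, 0.002], [-0.057, -0.998, -0.001], [0.002, 0.001, -1.0]]
force: [0.2, 0.1, -1.8]
finger_gap: 0.0144
grasp_force: 78.4
```

Run:
```python
from h import *
s=sense(); P=np.array(s["position"]); R=np.array(s["ee_rot"]); print(P,np.arctan2(R[1,0],R[0,0]))
a=snap("top","t2"); b=snap("side","s2")
for c in("top","side"):
  for q in("lever_foot","lever"):
    for r in mark_of(c,q): w=world(c,r["position"]); print(c,q,round(r["score"],2),w.round(4),"in tool",(R.T@(w-P)).round(4))
u=pix("side",(P[0],P[1],.12)); x,y=map(int,u)
cv2.imwrite("pics/c4.png",cv2.resize(b[y-50:y+50,x-65:x+65],(780,600),interpolation=cv2.INTER_CUBIC)[:,:,::-1]); print(x,y)
for h in(-.03,-.07,-.085): print(pix("side",P+[0,0,h]))
```

```text
[ 0.44816848 -0.06867305  0.16712074] -0.05714592305880859
top lever_foot 0.67 [ 0.3696 -0.0588  0.0172] in tool [-0.0793 -0.0055  0.1498]
top lever 0.81 [ 0.3705 -0.0585  0.0191] in tool [-0.0784 -0.0059  0.1479]
top lever 0.55 [ 0.4501 -0.0728  0.1032] in tool [0.0021 0.004  0.064 ]
side lever_foot 0.66 [ 0.4527 -0.0652  0.106 ] in tool [ 0.0042 -0.0038  0.0612]
side lever_foot 0.57 [ 0.3719 -0.0542  0.0278] in tool [-0.0772 -0.0102  0.1391]
side lever 0.95 [ 0.449  -0.0691  0.1079] in tool [0.0007 0.0003 0.0592]
side lever 0.84 [ 0.3691 -0.0569  0.0242] in tool [-0.0799 -0.0073  0.1428]
307 187
[307.63414939 181.51623306]
[307.06565147 195.84681961]
[306.8580134  201.07946558]
```

View pics/c4.png

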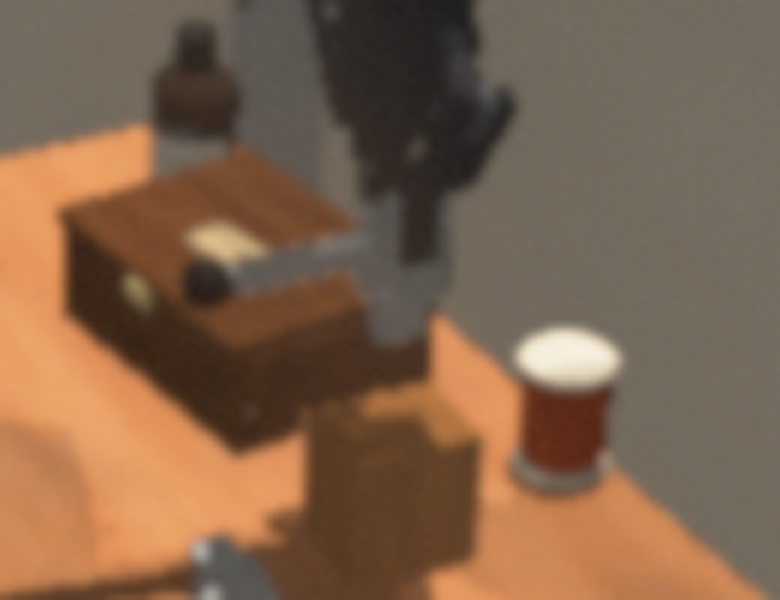

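The lever is held straight with its arm towards -x, and the foot at crop (393,343) lies within 1 mm of the tool axis. Next I'll carry it over the slot.

Call:
{"op": "drive_tool", "data": {"motion": [{"tx": -0.5, "ty": -2, "tz": 0, "rx": 0, "ry": 0, "rz": -0.08}, {"tx": -1.3, "ty": -5, "tz": 0, "rx": 0, "ry": 0, "rz": -0.2}, {"tx": -2.1, "ty": -8, "tz": 0, "rx": 0, "ry": 0, "rz": -0.34}, {"tx": -2.9, "ty": -11, "tz": 0, "rx": 0, "ry": 0, "rz": -0.48}, {"tx": -3.7, "ty": -14, "tz": 0, "rx": 0, "ry": 0, "rz": -0.62}, {"tx": -4.5, "ty": -17, "tz": 0, "rx": 0, "ry": 0, "rz": -0.76}, {"tx": -5.3, "ty": -20, "tz": 0, "rx": 0, "ry": 0, "rz": -0.88}, {"tx": -6, "ty": -22.5, "tz": 0, "rx": 0, "ry": 0, "rz": -0.98}, {"tx": -6.3, "ty": -24, "tz": 0, "rx": 0, "ry": 0, "rz": -1.03}, {"tx": -6.3, "ty": -24.3, "tz": -1, "rx": 0, "ry": 0, "rz": -1.03}, {"tx": -6.3, "ty": -24.3, "tz": -2.5, "rx": 0, "ry": 0, "rz": -1.03}, {"tx": -6.3, "ty": -24.3, "tz": -2.5, "rx": 0, "ry": 0, "rz": -1.03}]}}

```text
time_s: 6.82
position: [0.3839, -0.3094, 0.1394]
ee_rot: [[0.466, -0.885, -0.003], [-0.885, -0.466, 0.004], [-0.005, 0.001, -1.0]]
force: [0.6, 0.6, -1.5]
finger_gap: 0.0145
grasp_force: 78.4
```

Run:
```python
from h import *
s=sense(); P=np.array(s["position"]); R=np.array(s["ee_rot"]); print(P,np.arctan2(R[1,0],R[0,0]),s["joints"])
b=snap("side","s3")
for q in("lever_foot","slot_mouth","lever"):
    for r in mark_of("side",q): w=world("side",r["position"]); print(q,round(r["score"],2),w.round(4))
u=pix("side",(.3855,-.3125,.065)); x,y=map(int,u); print(x,y,u)
cv2.imwrite("pics/c5.png",cv2.resize(b[y-40:y+40,x-53:x+53],(795,600),interpolation=cv2.INTER_CUBIC)[:,:,::-1])
```

```text
[ 0.38385498 -0.30935597  0.13937664] -1.0859320719142056 [-8.19756139e-01  2.54933821e-01  1.85273853e+00  2.93051446e-04
  1.03889003e+00  1.83682042e+00]
lever_foot 0.95 [ 0.3837 -0.3104  0.0811]
lever_foot 0.76 [ 0.372  -0.0537  0.024 ]
lever_foot 0.55 [ 0.3883 -0.3127  0.0538]
slot_mouth 0.83 [ 0.3846 -0.3167  0.0541]
lever 0.63 [ 0.3721 -0.0562  0.025 ]
lever 0.56 [ 0.3819 -0.3123  0.0798]
341 272 [341.18878642 272.30819269]
```

View pics/c5.png

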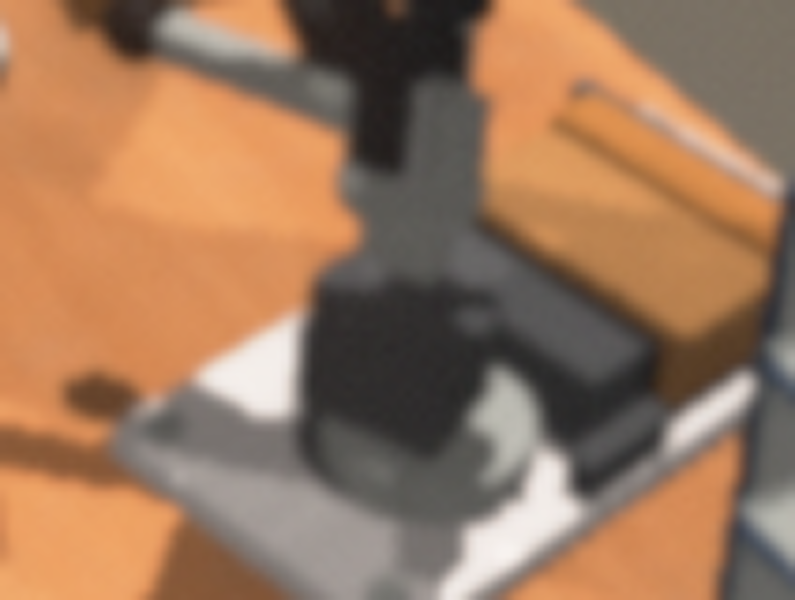

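Call:
{"op": "drive_tool", "data": {"motion": [{"tx": 0, "ty": 0, "tz": -0.7, "rx": 0, "ry": 0, "rz": 0}, {"tx": 0, "ty": 0, "tz": -0.7, "rx": 0, "ry": 0, "rz": 0}]}}

```text
time_s: 7.28
position: [0.3845, -0.311, 0.1339]
ee_rot: [[0.465, -0.885, -0.001], [-0.885, -0.465, 0.001], [-0.001, 0.0, -1.0]]
force: [0.5, 0.1, -1.6]
finger_gap: 0.0144
grasp_force: 78.4
```

Run:
```python
from h import *
s=sense(); P=np.array(s["position"]); R=np.array(s["ee_rot"]); print(P,np.arctan2(R[1,0],R[0,0]))
a=snap("top","t4");b=snap("side","s4")
for c in("side","top"):
  for q in("lever_foot","slot_mouth","lever","clamp"):
    for r in mark_of(c,q): w=world(c,r["position"]); print(c,q,round(r["score"],2),w.round(4))
f=P+R@np.array([.001,0,.0637]); print("foot",f,pix("side",f),"mouth",pix("side",(.3855,-.3125,.056)),ray("side",(342.7,269.7),.076))
```

```text
[ 0.38448344 -0.31100923  0.13388131] -1.087041245541026
side lever_foot 0.68 [ 0.3732 -0.0545  0.0279]
side lever_foot 0.62 [ 0.3869 -0.312   0.0781]
side lever_foot 0.59 [ 0.3878 -0.3149  0.0529]
side slot_mouth 0.66 [ 0.3853 -0.3146  0.0537]
side lever 0.82 [ 0.3806 -0.3122  0.0749]
side lever 0.65 [ 0.3711 -0.0558  0.0246]
side lever 0.48 [ 0.5506 -0.0465  0.0015]
side clamp 0.64 [ 0.4451 -0.2942  0.001 ]
side clamp 0.57 [ 0.4724 -0.2931  0.0123]
top lever_foot 0.62 [ 0.3674 -0.0551  0.018 ]
top lever_foot 0.57 [ 0.3807 -0.3171  0.0672]
top slot_mouth 0.71 [ 0.3866 -0.31    0.0529]
top slot_mouth 0.65 [ 0.3794 -0.3152  0.0688]
top lever 0.77 [ 0.3705 -0.0562  0.0199]
top lever 0.58 [ 0.3847 -0.3131  0.0696]
top clamp 0.89 [ 0.4456 -0.2992 -0.0013]
foot [ 0.38489553 -0.3118463   0.07018029] [340.94818399 270.25528857] mouth [340.86199641 275.68105478] [ 0.38474703 -0.3175494   0.076     ]
```

Call:
{"op": "drive_tool", "data": {"motion": [{"tx": 0.05, "ty": -0.05, "tz": -0.6, "rx": 0, "ry": 0, "rz": 0}, {"tx": 0.05, "ty": -0.05, "tz": -1.2, "rx": 0, "ry": 0, "rz": 0}, {"tx": 0.05, "ty": -0.05, "tz": -1.6, "rx": 0, "ry": 0, "rz": 0}, {"tx": 0.05, "ty": -0.05, "tz": -1.9, "rx": 0, "ry": 0, "rz": 0}, {"tx": 0.05, "ty": -0.05, "tz": -1.9, "rx": 0, "ry": 0, "rz": 0}]}}

```text
time_s: 8.4
position: [0.3849, -0.3115, 0.1156]
ee_rot: [[0.465, -0.885, -0.001], [-0.885, -0.465, 0.001], [-0.001, 0.0, -1.0]]
force: [-1.3, 1.5, 3.5]
finger_gap: 0.0146
grasp_force: 79.1
```

Call:
{"op": "drive_tool", "data": {"motion": [{"tx": -0.1, "ty": 0.1, "tz": 0, "rx": 0, "ry": 0, "rz": 0}, {"tx": -0.1, "ty": 0.1, "tz": -0.3, "rx": 0, "ry": 0, "rz": 0}, {"tx": -0.1, "ty": 0.1, "tz": -0.5, "rx": 0, "ry": 0, "rz": 0}, {"tx": -0.1, "ty": 0.1, "tz": -0.5, "rx": 0, "ry": 0, "rz": 0}]}}

```text
time_s: 8.9
position: [0.385, -0.3114, 0.1151]
ee_rot: [[0.465, -0.885, 0.003], [-0.885, -0.465, -0.003], [0.004, -0.001, -1.0]]
force: [-6.1, 7.3, 35.5]
finger_gap: 0.0146
grasp_force: 83.8
```

Call:
{"op": "drive_tool", "data": {"motion": [{"tx": -0.1, "ty": 0.1, "tz": 0.7, "rx": 0, "ry": 0, "rz": 0}, {"tx": -0.1, "ty": 0.2, "tz": 0.7, "rx": 0, "ry": 0, "rz": 0}, {"tx": -0.1, "ty": 0.2, "tz": 0.7, "rx": 0, "ry": 0, "rz": 0}]}}

```text
time_s: 9.28
position: [0.383, -0.3086, 0.1166]
ee_rot: [[0.465, -0.885, -0.001], [-0.885, -0.465, 0.001], [-0.001, 0.0, -1.0]]
force: [0.5, -0.7, -1.5]
finger_gap: 0.0146
grasp_force: 78.6
```

Call:
{"op": "drive_tool", "data": {"motion": [{"tx": 0, "ty": 0, "tz": -0.4, "rx": 0, "ry": 0, "rz": 0}, {"tx": 0, "ty": 0, "tz": -0.8, "rx": 0, "ry": 0, "rz": 0}, {"tx": 0, "ty": 0, "tz": -0.8, "rx": 0, "ry": 0, "rz": 0}]}}

```text
time_s: 9.65
position: [0.3837, -0.3092, 0.1146]
ee_rot: [[0.465, -0.885, 0.001], [-0.885, -0.465, -0.002], [0.002, -0.0, -1.0]]
force: [-7.0, 8.2, 44.0]
finger_gap: 0.0142
grasp_force: 85.0
```

Run:
```python
from h import *
s=sense(); R=np.array(s["ee_rot"]); P=np.array(s["position"])
print(R.T@s["force"],R.T@s["wrist_torque"],P)
b=snap("side","s5");a=snap("top","t5")
u=pix("side",(.3855,-.3125,.06)); x,y=map(int,u); print(x,y)
p=cv2.resize(b[y-32:y+32,x-32:x+32],(400,400),interpolation=cv2.INTER_CUBIC)
u=pix("top",(.3855,-.3125,.06)); x,y=map(int,u); print(x,y)
t=cv2.resize(a[y-32:y+32,x-32:x+32],(400,400),interpolation=cv2.INTER_CUBIC)
g=np.hstack([p,t])[:,:,::-1]; cv2.imwrite("pics/c6.png",np.uint8(255*(g/255.)**.6))
for z in (.056,.0517): print(pix("side",P+R@np.array([.001,0,P[2]-z])), pix("side",(.3855,-.3125,z)))
```

```text
[-10.46318095   2.37664879 -43.98637325] [-0.77758768 -2.07489968  0.05355979] [ 0.38365038 -0.30921813  0.11459645]
341 274
414 214
[339.69939026 275.21979033] [340.86199641 275.68105478]
[339.55198098 276.81948451] [340.70704399 277.28019993]
```

View pics/c6.png

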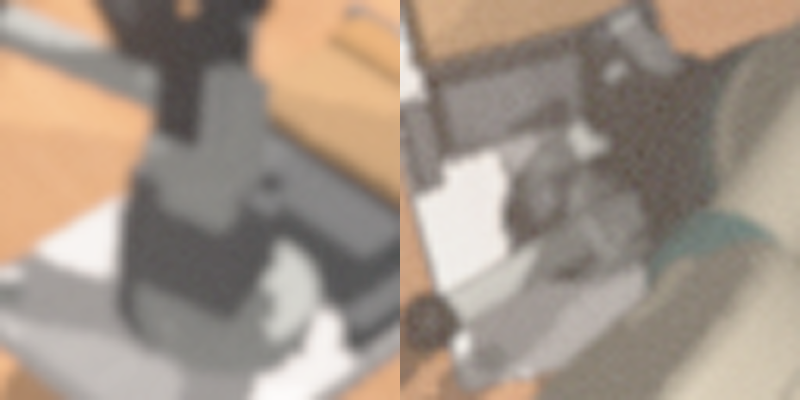

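The lever may have swung in the pads, or my slot estimate may be off. I'll back off and overlay predicted wireframes of the lever and boss.

Call:
{"op": "drive_tool", "data": {"motion": [{"tx": 0, "ty": 0, "tz": 1, "rx": 0, "ry": 0, "rz": 0}, {"tx": 0, "ty": 0, "tz": 2.2, "rx": 0, "ry": 0, "rz": 0}, {"tx": 0, "ty": 0, "tz": 2.2, "rx": 0, "ry": 0, "rz": 0}, {"tx": 0, "ty": 0, "tz": 2.2, "rx": 0, "ry": 0, "rz": 0}]}}

```text
time_s: 10.25
position: [0.383, -0.3087, 0.1306]
ee_rot: [[0.465, -0.885, -0.001], [-0.885, -0.465, 0.001], [-0.001, 0.0, -1.0]]
force: [0.3, -0.3, -1.3]
finger_gap: 0.0142
grasp_force: 78.6
```

```bash
cat >> h.py <<'E'
def boxpts(x0,x1,y0,y1,z0,z1): return np.array([[x,y,z] for x in(x0,x1) for y in(y0,y1) for z in(z0,z1)])
def draw(g,cam,T,b,col,o,k):
    q=boxpts(*b); w=(T[:3,:3]@q.T).T+T[:3,3]; p=np.array([(np.array(pix(cam,v))-o+.5)*k for v in w])
    for i in range(8):
        for j in range(i):
            if bin(i^j).count("1")==1: cv2.line(g,tuple(np.int32(p[i])),tuple(np.int32(p[j])),col,1)
def T(yaw,p):
    M=np.eye(4); M[:2,:2]=[[np.cos(yaw),-np.sin(yaw)],[np.sin(yaw),np.cos(yaw)]]; M[:3,3]=p; return M
E
python3 - <<'E'
from h import *
s=sense(); R=np.array(s["ee_rot"]); P=np.array(s["position"]); print(P, s["force"],s["time_s"])
b=snap("side","s6"); snap("top","t6")
o=np.array([291,212]);k=8
g=np.ascontiguousarray(cv2.resize(b[212:287,291:391],(800,600),interpolation=cv2.INTER_CUBIC)[:,:,::-1]); g=np.uint8(255*(g/255.)**.7)
yaw=np.arctan2(R[1,0],R[0,0]); L=T(yaw+np.pi,P+R@np.array([.001,0,.0637]))
for bx in((-.012,.012,-.005,.005,0,.026),(-.018,.018,-.008,.008,.032,.062),(.018,.085,-.006,.006,.04,.052),(.074,.096,-.011,.011,.035,.057)): draw(g,"side",L,bx,(0,255,0),o,k)
S=T(.215-1.3,[.3855,-.3125,.056])
for bx in((-.022,.022,-.017,.017,-.02,0),(-.013,.013,-.006,.006,-.002,0)): draw(g,"side",S,bx,(0,0,255),o,k)
draw(g,"side",T(.215,[.4422,-.2996,0]),(-.115,.115,-.055,.055,0,.012),(255,0,0),o,k)
cv2.imwrite("pics/c7.png",g)
E
```

```text
[ 0.38304575 -0.30868951  0.13058337] [ 0.33131493 -0.25774822 -1.33952051] 10.25
```

View pics/c7.png

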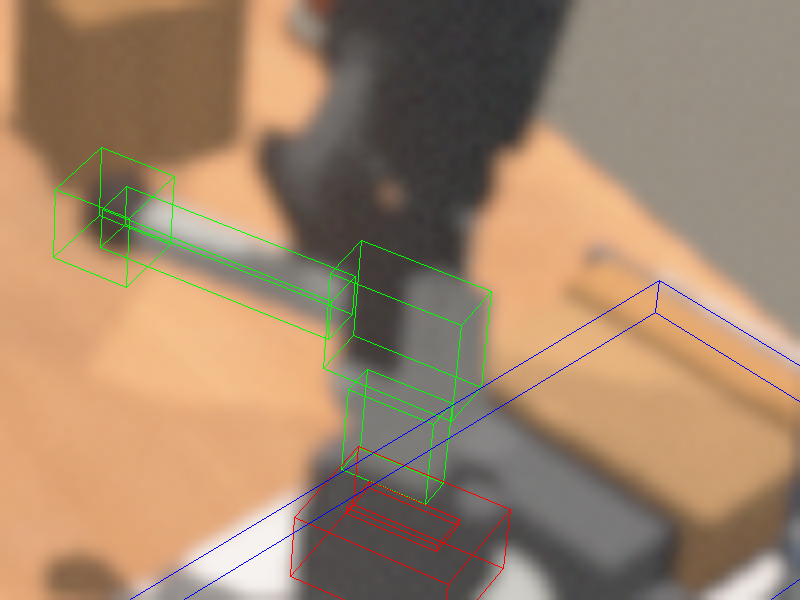

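Run:
```python
from h import *
k=10; rows=[]
for ov in(0,1):
    r=[]
    for cam,f in(("side","s1"),("top","t1")):
        ims=[cv2.imread(f"pics/{n}.png").astype(float) for n in((f,) if cam=="side" else("top0",f))]
        im=np.mean(ims,0); u=pix(cam,(.3855,-.3125,.056)); o=np.int32(u)-[20,15]
        g=cv2.resize(im[o[1]:o[1]+30,o[0]:o[0]+40],(400,300),interpolation=cv2.INTER_CUBIC).clip(0,255)
        g=np.ascontiguousarray(np.uint8(255*(np.clip(g/150,0,1))**.7)); print(cam,o)
        if ov:
            for bx,c in(((-.022,.022,-.017,.017,0,0),(0,0,255)),((-.013,.013,-.006,.006,0,0),(0,255,255))): draw(g,cam,T(.215-1.3,[.3855,-.3125,.056]),bx,c,o,k)
        r.append(g)
    rows.append(np.hstack(r))
cv2.imwrite("pics/c8.png",np.vstack(rows))
```

```text
side [320 260]
top [394 199]
side [320 260]
top [394 199]
```

View pics/c8.png

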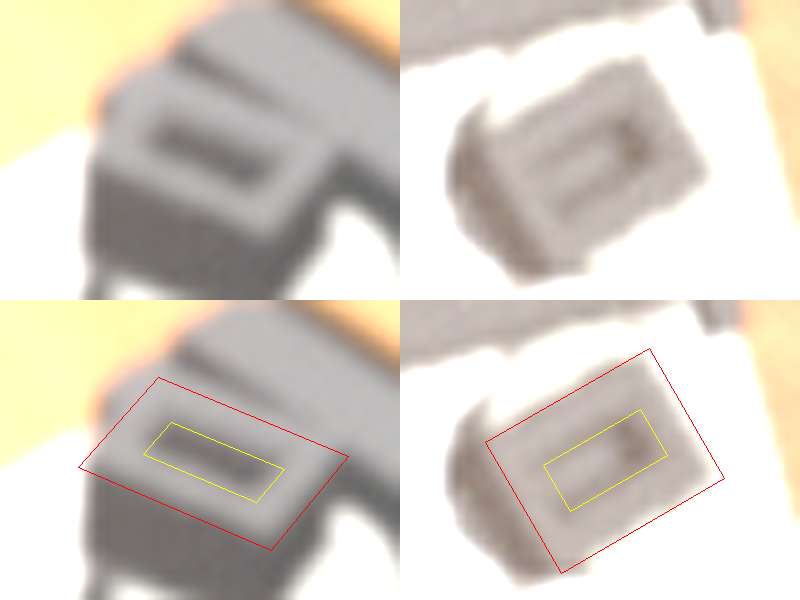

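The overlay shows the true slot about 1 mm to +x and +y of my estimate. Both attempts were off to the same side across the slot, so I'll correct that and try again gently.

Call:
{"op": "drive_tool", "data": {"motion": [{"tx": 0.35, "ty": -0.1, "tz": 0, "rx": 0, "ry": 0, "rz": 0}, {"tx": 0.35, "ty": -0.1, "tz": -0.6, "rx": 0, "ry": 0, "rz": 0}, {"tx": 0.35, "ty": -0.1, "tz": -1.2, "rx": 0, "ry": 0, "rz": 0}, {"tx": 0.35, "ty": -0.1, "tz": -1.6, "rx": 0, "ry": 0, "rz": 0}, {"tx": 0.35, "ty": -0.1, "tz": -1.8, "rx": 0, "ry": 0, "rz": 0}]}}

```text
time_s: 10.98
position: [0.3867, -0.3098, 0.1147]
ee_rot: [[0.465, -0.885, -0.0], [-0.885, -0.465, 0.0], [-0.0, 0.0, -1.0]]
force: [-3.9, 3.4, 20.9]
finger_gap: 0.0139
grasp_force: 81.8
```

Run:
```python
from h import *
s=sense(); R=np.array(s["ee_rot"]); print((R.T@s["force"]).round(2),(R.T@s["wrist_torque"]).round(3),s["position"])
```

```text
[ -4.85   1.82 -20.88] [-0.289 -0.898  0.01 ] [ 0.38665352 -0.30976678  0.11474769]
```

Call:
{"op": "drive_tool", "data": {"motion": [{"tx": 0, "ty": 0, "tz": 0.7, "rx": 0, "ry": 0, "rz": 0}, {"tx": 0, "ty": 0, "tz": 0.7, "rx": 0, "ry": 0, "rz": 0}]}}

```text
time_s: 11.22
position: [0.3871, -0.3102, 0.1207]
ee_rot: [[0.465, -0.885, 0.001], [-0.885, -0.465, -0.001], [0.001, -0.0, -1.0]]
force: [-0.3, -0.1, -1.6]
finger_gap: 0.0142
grasp_force: 78.7
```

Run:
```python
from h import *
s=sense(); R=np.array(s["ee_rot"]); print((R.T@s["force"]).round(2),(R.T@s["wrist_torque"]).round(3),s["position"])
camera("side");camera("top")
for c in("side","top"):
    for q in("lever_foot","slot_mouth"):
        for r in mark_of(c,q): print(c,q,round(r["score"],2),world(c,r["position"]).round(4))
```

```text
[-0.08  0.34  1.63] [-0.006  0.012 -0.   ] [ 0.38705001 -0.31023766  0.1206641 ]
side lever_foot 0.59 [ 0.3879 -0.3109  0.0612]
side lever_foot 0.51 [ 0.3732 -0.055   0.0252]
side slot_mouth 0.64 [ 0.3865 -0.3138  0.0541]
top lever_foot 0.61 [ 0.383  -0.3135  0.0551]
top lever_foot 0.57 [ 0.3676 -0.0559  0.0215]
top slot_mouth 0.72 [ 0.3862 -0.3106  0.0573]
```

Call:
{"op": "drive_tool", "data": {"motion": [{"tx": -0.1, "ty": 0.25, "tz": 0, "rx": 0, "ry": 0, "rz": 0}, {"tx": -0.1, "ty": 0.25, "tz": -0.3, "rx": 0, "ry": 0, "rz": 0}, {"tx": -0.1, "ty": 0.25, "tz": -0.6, "rx": 0, "ry": 0, "rz": 0}, {"tx": -0.1, "ty": 0.25, "tz": -0.9, "rx": 0, "ry": 0, "rz": 0}, {"tx": -0.1, "ty": 0.25, "tz": -0.9, "rx": 0, "ry": 0, "rz": 0}]}}

```text
time_s: 12.15
position: [0.3856, -0.3073, 0.111]
ee_rot: [[0.465, -0.885, -0.001], [-0.885, -0.465, 0.0], [-0.001, 0.0, -1.0]]
force: [-0.0, -0.0, -1.6]
finger_gap: 0.0142
grasp_force: 78.7
```

Run:
```python
from h import *
s=sense(); R=np.array(s["ee_rot"]); print((R.T@s["force"]).round(2),(R.T@s["wrist_torque"]).round(3),s["position"])
```

```text
[0.04 0.04 1.6 ] [ 0.025 -0.004  0.009] [ 0.38563012 -0.3072862   0.11099107]
```

It went past the previous contact depth with no force. I'll continue down gently.

Call:
{"op": "drive_tool", "data": {"motion": [{"tx": 0, "ty": 0, "tz": -0.3, "rx": 0, "ry": 0, "rz": 0}, {"tx": 0, "ty": 0, "tz": -0.6, "rx": 0, "ry": 0, "rz": 0}, {"tx": 0, "ty": 0, "tz": -0.9, "rx": 0, "ry": 0, "rz": 0}, {"tx": 0, "ty": 0, "tz": -0.9, "rx": 0, "ry": 0, "rz": 0}]}}

```text
time_s: 12.65
position: [0.3856, -0.3072, 0.102]
ee_rot: [[0.465, -0.885, -0.001], [-0.885, -0.465, 0.0], [-0.001, 0.0, -1.0]]
force: [-0.4, -0.5, -2.2]
finger_gap: 0.0146
grasp_force: 78.6
```

Run:
```python
from h import *
s=sense(); R=np.array(s["ee_rot"]); print((R.T@s["force"]).round(2),(R.T@s["wrist_torque"]).round(3),s["position"])
```

```text
[0.28 0.55 2.22] [0.001 0.006 0.016] [ 0.385606   -0.3072462   0.10202147]
```

Still free. I'll press it home, expecting the seat at TCP z≈0.094.

Call:
{"op": "drive_tool", "data": {"motion": [{"tx": 0, "ty": 0, "tz": -0.3, "rx": 0, "ry": 0, "rz": 0}, {"tx": 0, "ty": 0, "tz": -0.6, "rx": 0, "ry": 0, "rz": 0}, {"tx": 0, "ty": 0, "tz": -0.9, "rx": 0, "ry": 0, "rz": 0}, {"tx": 0, "ty": 0, "tz": -1.1, "rx": 0, "ry": 0, "rz": 0}, {"tx": 0, "ty": 0, "tz": -1.1, "rx": 0, "ry": 0, "rz": 0}]}}

```text
time_s: 13.28
position: [0.3858, -0.3074, 0.0936]
ee_rot: [[0.465, -0.885, 0.0], [-0.885, -0.465, -0.001], [0.001, -0.0, -1.0]]
force: [-3.7, 3.1, 17.5]
finger_gap: 0.0146
grasp_force: 81.4
```

Run:
```python
from h import *
s=sense(); R=np.array(s["ee_rot"]); print((R.T@s["force"]).round(2),(R.T@s["wrist_torque"]).round(3),s["position"])
```

```text
[ -4.42   1.8  -17.52] [-0.381 -0.789  0.04 ] [ 0.38583362 -0.30740455  0.09364324]
```

Seated: the collar is on the boss at z 0.0936 with 17 N pushing back. Now I'll start the anticlockwise turn in small steps, watching the forces.

Call:
{"op": "drive_tool", "data": {"motion": [{"tx": 0, "ty": 0, "tz": 0, "rx": 0, "ry": 0, "rz": 0.05}, {"tx": 0, "ty": -0.03, "tz": 0, "rx": 0, "ry": 0, "rz": 0.1}, {"tx": 0, "ty": -0.05, "tz": 0, "rx": 0, "ry": 0, "rz": 0.2}, {"tx": 0, "ty": -0.05, "tz": 0, "rx": 0, "ry": 0, "rz": 0.3}, {"tx": 0, "ty": -0.05, "tz": 0, "rx": 0, "ry": 0, "rz": 0.3}]}}

```text
time_s: 13.9
position: [0.3856, -0.3083, 0.0936]
ee_rot: [[0.706, -0.708, 0.0], [-0.708, -0.706, -0.002], [0.001, 0.001, -1.0]]
force: [-5.1, 2.1, 16.3]
finger_gap: 0.0145
grasp_force: 81.3
```

```bash
cat > st.py <<'E'
from h import *
s=sense(); R=np.array(s["ee_rot"]); print(s["time_s"],"F world",np.round(s["force"],1),"tool",(R.T@s["force"]).round(2),"tau",(R.T@s["wrist_torque"]).round(3),np.round(s["position"],4),"yaw",np.arctan2(R[1,0],R[0,0]).round(4),"z axis",R[:,2].round(3),"j6",s["joints"][5].round(2),s["grasp_force"])
E
python3 st.py
python3 - <<'E'
from h import *
camera("top");camera("side")
for c in("top","side"):
    for q in("slot_mouth","sanding_block","jaw_pad"):
        for r in mark_of(c,q): print(c,q,round(r["score"],2),world(c,r["position"]).round(4))
E
```

```text
13.9 F world [-5.1  2.1 16.3] tool [ -5.06   2.11 -16.27] tau [-0.316 -0.824  0.108] [ 0.3856 -0.3083  0.0936] yaw -0.7864 z axis [ 0.    -0.002 -1.   ] j6 1.54 81.28318905830383
top slot_mouth 0.62 [ 0.3885 -0.3099  0.0552]
top sanding_block 0.88 [ 0.4718 -0.2919  0.0073]
top sanding_block 0.65 [ 0.2433 -0.2658 -0.0007]
top jaw_pad 0.49 [ 0.4457 -0.3006  0.0132]
top jaw_pad 0.35 [ 0.3847 -0.3121  0.0301]
side slot_mouth 0.85 [ 0.3859 -0.3114  0.0513]
side sanding_block 0.84 [ 0.474  -0.2941  0.0123]
side sanding_block 0.66 [ 0.2454 -0.2618  0.0014]
side jaw_pad 0.61 [ 0.4518 -0.0667 -0.0008]
side jaw_pad 0.39 [ 0.4455 -0.2962  0.0214]
```

Call:
{"op": "drive_tool", "data": {"motion": [{"tx": -0.01, "ty": -0.02, "tz": 0, "rx": 0, "ry": 0, "rz": 0.1}, {"tx": -0.02, "ty": -0.04, "tz": 0, "rx": 0, "ry": 0, "rz": 0.2}, {"tx": -0.03, "ty": -0.06, "tz": 0, "rx": 0, "ry": 0, "rz": 0.3}, {"tx": -0.04, "ty": -0.08, "tz": 0, "rx": 0, "ry": 0, "rz": 0.4}, {"tx": -0.05, "ty": -0.1, "tz": 0, "rx": 0, "ry": 0, "rz": 0.5}, {"tx": -0.06, "ty": -0.11, "tz": 0, "rx": 0, "ry": 0, "rz": 0.6}, {"tx": -0.06, "ty": -0.12, "tz": 0, "rx": 0, "ry": 0, "rz": 0.7}, {"tx": -0.06, "ty": -0.12, "tz": 0, "rx": 0, "ry": 0, "rz": 0.7}]}}

```text
time_s: 15.3
position: [0.385, -0.3096, 0.0936]
ee_rot: [[0.996, -0.087, 0.0], [-0.087, -0.996, -0.002], [0.001, 0.002, -1.0]]
force: [-3.9, 1.7, 16.8]
finger_gap: 0.0146
grasp_force: 81.3
```

```bash
python3 st.py
```

```text
15.3 F world [-3.9  1.7 16.8] tool [ -4.06  -1.29 -16.8 ] tau [ 0.235 -0.783  0.203] [ 0.385  -0.3096  0.0936] yaw -0.0869 z axis [ 0.    -0.002 -1.   ] j6 0.84 81.26463532447815
```

Call:
{"op": "drive_tool", "data": {"motion": [{"tx": 0, "ty": -0.02, "tz": 0, "rx": 0, "ry": 0, "rz": 0.1}, {"tx": 0, "ty": -0.04, "tz": 0, "rx": 0, "ry": 0, "rz": 0.2}, {"tx": 0, "ty": -0.06, "tz": 0, "rx": 0, "ry": 0, "rz": 0.3}, {"tx": 0, "ty": -0.06, "tz": 0, "rx": 0, "ry": 0, "rz": 0.37}, {"tx": 0, "ty": -0.06, "tz": 0, "rx": 0, "ry": 0, "rz": 0.37}, {"tx": 0, "ty": -0.06, "tz": 0, "rx": 0, "ry": 0, "rz": 0.37}]}}

```text
time_s: 16.05
position: [0.3851, -0.3102, 0.0936]
ee_rot: [[0.96, 0.279, 0.001], [0.279, -0.96, -0.002], [0.0, 0.002, -1.0]]
force: [-4.7, 2.0, 16.6]
finger_gap: 0.0147
grasp_force: 81.3
```

```bash
python3 st.py
python3 - <<'E'
from h import *
a=snap("top","t9");b=snap("side","s9")
for c in("top","side"):
    for q in("slot_mouth","sanding_block","jaw_pad","lever"):
        for r in mark_of(c,q): print(c,q,round(r["score"],2),world(c,r["position"]).round(4))
# lever arm direction from the side/top picture masks
c="side"
for cam in("top","side"):
  for r in regions_of(cam,"lever"):
    m=r["mask"]; print(cam,round(r["score"],2),m.sum(),np.argwhere(m).mean(0).round())
E
```

```text
16.05 F world [-4.7  2.  16.6] tool [ -3.99  -3.22 -16.62] tau [ 0.544 -0.563  0.222] [ 0.3851 -0.3102  0.0936] yaw 0.2825 z axis [ 0.001 -0.002 -1.   ] j6 0.47 81.25603437423706
top slot_mouth 0.72 [ 0.3848 -0.3117  0.054 ]
top sanding_block 0.63 [ 0.4735 -0.293   0.0093]
top sanding_block 0.56 [ 0.2447 -0.2698 -0.0022]
top jaw_pad 0.4 [ 0.4451 -0.303   0.014 ]
top lever 0.72 [ 0.3704 -0.0562  0.0203]
top lever 0.64 [ 0.3858 -0.3164  0.0299]
top lever 0.52 [ 0.549  -0.0519 -0.002 ]
top lever 0.43 [ 0.4442 -0.3     0.0143]
side slot_mouth 0.86 [ 0.385  -0.3122  0.0513]
side sanding_block 0.96 [ 0.2496 -0.2639  0.0031]
side sanding_block 0.93 [ 0.4787 -0.2942  0.0112]
side lever 0.6 [ 0.3861 -0.3097  0.0314]
top 0.53 336 [236. 313.]
top 0.47 57 [216. 414.]
top 0.4 442 [168. 179.]
top 0.33 250 [208. 405.]
side 0.91 445 [277. 329.]
side 0.89 312 [237. 274.]
```

Call:
{"op": "drive_tool", "data": {"motion": [{"tx": 0, "ty": 0, "tz": 0, "rx": 0, "ry": 0, "rz": 0.02}, {"tx": 0, "ty": 0, "tz": 0, "rx": 0, "ry": 0, "rz": 0.02}, {"tx": 0, "ty": 0, "tz": 0, "rx": 0, "ry": 0, "rz": 0.02}, {"tx": 0, "ty": 0, "tz": 0, "rx": 0, "ry": 0, "rz": 0.02}]}}

```text
time_s: 17.15
position: [0.3851, -0.3102, 0.0936]
ee_rot: [[0.955, 0.298, 0.001], [0.298, -0.955, -0.002], [0.0, 0.002, -1.0]]
force: [-4.6, 1.2, 16.4]
finger_gap: 0.0143
grasp_force: 81.2
```

```bash
python3 st.py
python3 - <<'E'
from h import *
# plate's long edges on the unobstructed top pictures: sub-pixel brightness step along lines across the plate
cal=calibration("top"); a0=.215; ax=np.array([np.cos(a0),np.sin(a0)]); n=np.array([-ax[1],ax[0]]); c=np.array([.4422,-.2996])
for f in("top0","t1"):
    g=cv2.imread(f"pics/{f}.png").astype(np.float32).min(2)  # white has high minimum, wood low
    for sgn in(1,-1):
        P=[]
        for s in np.arange(-.105,.106,.005):
            t=np.arange(.045,.066,.0005); v=[]
            for k in t:
                u=pix("top",(*(c+ax*s+n*sgn*k),.012)); v.append(cv2.getRectSubPix(g,(1,1),(float(u[0]),float(u[1])))[0,0])
            v=np.array(v); d=-np.gradient(v)
            if v[:8].mean()-v[-8:].mean()>70 : P.append((s,t[np.argmax(cv2.GaussianBlur(d[None],(7,1),2)[0])]))
        P=np.array(P); 
        if len(P)>5:
            m=np.polyfit(P[:,0],P[:,1],1); r=P[:,1]-np.polyval(m,P[:,0]); k=abs(r)<.0015; m=np.polyfit(*P[k].T,1); print(f,sgn,k.sum(),"angle",(a0+sgn*m[0]).round(4),m[1].round(4))
E
```

```text
17.15 F world [-4.6  1.2 16.4] tool [ -4.07  -2.5  -16.37] tau [ 0.523 -0.525  0.197] [ 0.3851 -0.3102  0.0936] yaw 0.3024 z axis [ 0.001 -0.002 -1.   ] j6 0.45 81.23870730400085
top0 1 31 angle 0.2231 0.0562
top0 -1 18 angle 0.2233 0.0532
t1 1 23 angle 0.2173 0.056
t1 -1 18 angle 0.2228 0.0532
```

The plate angle refines to about 0.221 rad. With the 0.08 rad play, the target yaw is about 0.30 and the lever is at 0.302. The turning torque has just levelled off, and the collar is still pressed home at z 0.0936. I'm handing in.

```bash
python3 -c "
from bench import *
print(hand_in())"
```

```text
the job is handed in; nothing more can be done
None
```

I pushed the lever fully home in the cam slot, turned it anticlockwise to the highest point (by my angle estimate) and handed in at about 17 s, still gripping and holding it there; two early misaligned tries pressed the blade on the boss with up to 44 N at the wrist, and I did not check the sanding block's squeeze in a picture.

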